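Shut the draught shield and tare the balance

ROBOT

A 7-joint arm with a two-finger parallel gripper is mounted at the origin on the work surface. World frame = base frame: x ahead of the robot, y to its left, z up, the work surface at z = 0. Lengths are in m, angles in rad, forces in N, time in s.
With the tool pointing down it reaches from about 0.425 to 0.875 m from the base axis. Payload 4.7 kg.
Tool frame: the origin (TCP) lies between the finger pads; the fingertips stand 14 mm ahead of it and the grasp point (between the pads) lies 5 mm behind it; z points along the fingers, y is the line along which they close (so a half turn about z gives the same grasp; the last joint's range is limited). The gripper opens to 87 mm and grips with 3 to 60 N. Pads are 19 mm wide; open, the fingers measure 117 mm over their backs; the gripper's body (75 mm by 190 mm) begins 51 mm behind the grasp point.
Start: joints at [1.167, 0.321, -0.07, 1.45, 0.023, 1.371, -0.057], TCP at [0.264, -0.594, 0.237] pointing down, gripper open.
Joint ranges: [-2.86, 2.86], [-0.3, 2.09], [-1.38, 1.24], [0.06, 2.45], [-1.56, 4.7], [0.09, 2.05], [-2.69, 2.69]. Speed limits (rad/s): [2.57, 2.57, 3.14, 3.14, 3.14, 3.14, 3.14].

INTERFACE

Orientations are given as a rotation vector (axis times angle).
In Python, from bench import ctrl gives the robot as it stands.
- The arm moves only by the tool step_arm, never from a script. Its argument "commands" is a list of rows, each an object with "travel": the shift along the tool's x, y, z in m, a list of three; "turn": the turn, a rotation vector about the tool's x, y, z in degrees, a list of three. A call has 1 to 5 rows; each row is the pose to reach, as a shift and turn from the pose commanded when the call began, along the tool's axes at that moment; what a row does not reach only later rows make up. A row lasts 1/10 s, in which the tool goes at most 50 mm and 8.59 degrees, less where a joint would pass 70% of its speed; a pose out of reach is approached as far as the arm can. A call with a gripper value outside its range is refused whole. "gripper" is the opening, from 0 (shut) to 1 (fully open), set as the call begins (left out, the last holds). The fingers move at their own pace and stop on an object; "force" is the grip in N (left out, the last holds). Time passes only in rows, so rows that repeat a pose let the fingers close. It gives the time, the measured TCP pose, the force, the opening and the grip force at its end, in the units of the state.
- ctrl.get_state(): the state, without advancing time (a new reading comes with each control period).
- ctrl.get_image(name): name is "side" or "top"; returns the picture (480x640x3 uint8, red, green, blue); there is no depth.
- ctrl.camera_model(name): a dict with "fx", "fy", "cx", "cy" (pixels), "k1" (the pictures are not rectified: a ray, as slopes to the right and down, at radius r is drawn at 1 + k1 r^2 times it, then the intrinsics apply), "R" (3x3) and "t" (3): a world point X has camera coordinates R X + t. Camera axes: x right, y down, z forward; pixel columns grow to the right and rows downward; lengths in m; the calibration is good to about 2 mm. A picture is of the moment at which its call begins. camera_model takes no time and is no camera call.
- ctrl.close_job(): hands the job in; it is judged then, once.
The state is a dict: "time": time; "joint_positions": joint angles; "qd": joint speeds; "joint_torque": joint torques, N m; "position": TCP position; "tool_rot": TCP orientation; "ft_force": force on the tool from outside, world axes, zero at the start; "torque": the same for the moment, N m; "grip_width": opening from 0.0 (shut) to 1.0 (fully open); "grip_force": force on a finger pad.
Only numpy, scipy, OpenCV 4.12 (cv2) and the standard library are available. Lean on these libraries where they do the work, as an engineer would, in place of code of your own. Each camera call takes 0.05 s, during which the arm holds its last target. There are 200 camera calls.

TASK

Tare the laboratory balance with the beaker standing on its pan: with the fingertips behind the black grip of the glass top door, gently push the door forward until it is fully shut, then lightly press the blue tare key, let it spring back and take the hand clear. Do not press the other keys, do not shift the beaker or anything else on the bench, and do not grip or lift anything.

Things in the scene. Friction and masses are not known exactly. Their poses are not given: they have to be found in the camera images.
- balance: white fixed balance, 205 (y) x 330 (x) mm. Origin: centre of its underside; +x to its back, +y to its left, front (-x) roughly to the robot. Sloping key console in front (x -165 to -72 mm, 36 to 56 mm high), behind it a clear draught shield and rear housing (x -68 to 165 mm, y -99 to 99 mm), rim 192 mm high. Round pan inside, 90 mm, at x = 22 mm. Pushes over 30 N on it, keys or door are too rough
- top_door (a joint): opening of the shield's clear sliding top door in m: 0 shut, 0.09 fully open. It slides level along the balance's x, towards its front (-x) to close, against about 1.2 N of friction, stays where left and has a firm stop at 0. The glass is 172 (x) by 166 mm (y), its upper face 199 mm above the bench
- door_grip (a point): centre of the black upright grip bar on the top door, 212 mm above the bench; 12 mm thick along the balance's x, 70 mm long along its y, 26 mm high (199 to 225 mm above the bench), 20 mm behind the front edge of the glass. It moves with the door
- tare_key (a joint): travel of the blue tare key in m: 0 is up, 0.006 fully down. It moves square to the sloping console, springs back when released, needs about 1 N to start and 3.5 N to go fully down, where it meets a firm stop; pressed counts from 0.002
- tare_key_top (a point): centre of the top face (28 mm along y by 18 mm) of the blue tare key, third from left in a row of four along the balance's y at 46 mm centres (red power, white menu, blue tare, white print). 9 mm above the console, about 50 mm above the bench; its z axis is square to the console, which slopes up to the back at 0.21 rad
- power_key (a joint): travel of the red power key (leftmost), 0 up to 0.006 down: leave alone
- menu_key (a joint): travel of the white menu key, left of the tare key, 0 up to 0.006 down: leave alone
- print_key (a joint): travel of the white print key (rightmost), 0 up to 0.006 down: leave alone
- beaker: small white porcelain beaker standing loose on the pan inside the shield, 36 mm across at the rim, 45 mm high, origin at the centre of its underside: leave alone
- amber_bottle: amber glass jar with white cap and paper label, 66 mm across, 140 mm high, origin at the centre of its underside: leave alone
- flask: clear volumetric flask with green stopper, 80 mm across, 181 mm high, origin at the centre of its underside: leave alone
- wash_bottle: white wash bottle with red cap and bent spout, 70 mm across, 188 mm high, origin at the centre of its underside: leave alone
- mortar: white porcelain mortar bowl, 96 mm across, 50 mm high, origin at the centre of its underside: leave alone
- weight: brass knob weight, 24 mm across, 42 mm high, standing on the bench close to the balance's left side, origin at the centre of its underside: leave alone
- spatula: flat steel spatula, 155 mm long along its x, 12 mm wide, 4 mm thick, lying on the bench close to the balance's right side, origin under its middle: leave alone

How it is judged:
By the outcome, as a careful person would: the job done as asked, in the order asked, and still so for the second after the job is handed in, with the robot touching nothing.
It also fails if it takes over 45 s, if anything falls off the work surface, if the arm or the gripper's body presses on something with over 40 N, if the wrist force passes 120 N, or if a joint passes its speed limit or range.

## Working session

There is one attempt and no reset: what is moved stays moved. The work goes in short steps, Python scripts to look and compute and a tool call to move; the robot and the scene stay as the last step left them, time stands still between calls to the robot, and variables do not carry over. Pictures are saved under pics/ and viewed, at most 10 in all, crops included, and the job is handed in when it is done.

Besides the shell and the picture viewer there is one more tool, called after "Emit:" as name(argument=value, ...) on one line, values as JSON. step_arm: Moves the arm, as the interface text tells. Its arguments: {"type":"object","properties":{"commands":{"type":"array"},"gripper":{"type":"number"},"force":{"type":"number"}},"required":["commands"]}

```bash
mkdir -p pics; ls
python3 - <<'E'
from bench import ctrl
import cv2
for n in("side","top"):
    im=ctrl.get_image(n); cv2.imwrite(f"pics/{n}0.png",im[:,:,::-1])
    m=ctrl.camera_model(n); print(n,m, -m["R"].T@m["t"] if hasattr(m["R"],"T") else '')
s=ctrl.get_state(); print(s)
E
```

```text
pics
side {'fx': 614.2570886365388, 'fy': 614.2570886365388, 'cx': 312.618913476834, 'cy': 230.2920243423112, 'k1': -0.16098953937481494, 'R': array([[-0.9178517 , -0.39685733,  0.00724702],
       [-0.26610357,  0.60169205, -0.75309732],
       [ 0.29451172, -0.69316011, -0.65786922]]), 't': array([0.52920736, 0.25690911, 1.49716569])} [0.11316547 1.09321519 1.17458161]
top {'fx': 436.8930779131899, 'fy': 436.8930779131899, 'cx': 317.9404817455976, 'cy': 236.63946828080182, 'k1': 0.030440096716782498, 'R': array([[ 0.02301975, -0.99970936, -0.00716204],
       [-0.99483782, -0.02219818, -0.09901995],
       [ 0.09883218,  0.00940449, -0.99505967]]), 't': array([0.0049238 , 0.59533594, 1.0697349 ])} [0.48642513 0.00807744 1.12343546]
{'time': 0.1, 'joint_positions': array([ 1.16714255,  0.3217601 , -0.07011519,  1.45156641,  0.02259391,
        1.37079089, -0.05691505]), 'qd': array([-0.00146112, -0.00117799, -0.00079878, -0.00399203,  0.00172296,
       -0.00015219,  0.00074263]), 'joint_torque': array([ 1.41252790e-04, -4.92573202e+01, -4.05673133e-01, -3.13399172e+01,
       -6.43082731e-02,  3.95083835e-02,  4.54270673e-05]), 'position': array([ 0.2634934 , -0.5936773 ,  0.23555708]), 'tool_rot': array([-3.07164979e+00, -6.51158761e-01,  6.84568950e-04]), 'ft_force': array([ 1.06295249, -0.15782998,  0.01056163]), 'torque': array([ 0.00962557,  0.03315387, -0.0003447 ]), 'grip_force': 0.0, 'grip_width': 0.9984832146442363}
```

View pics/side0.png

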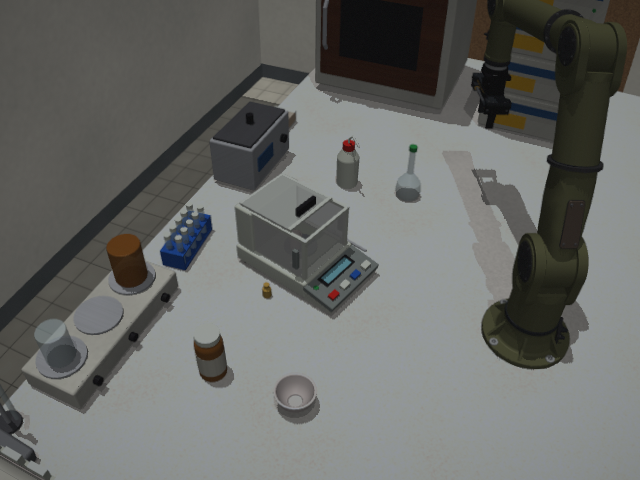

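View pics/top0.png

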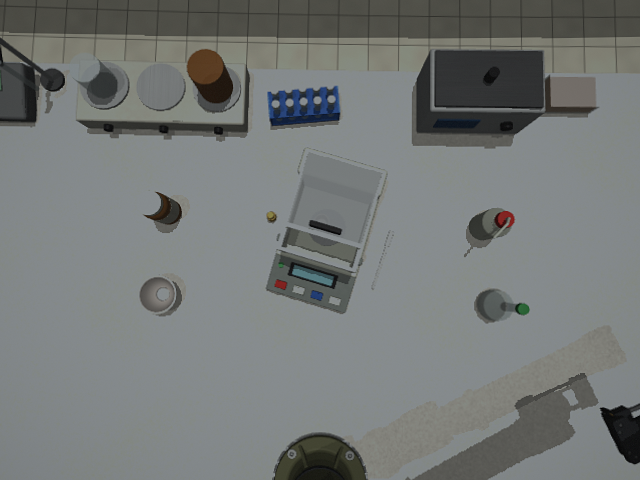

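The side view shows the grip at about (306,206) and the blue key at (355,274). In the top view they are at (325,227) and (317,296), with the red key at (281,285). Next I'll measure with masks and rays.

```bash
cat > h.py <<'E'
import numpy as np, cv2
from bench import ctrl
from scipy.spatial.transform import Rotation as Rot
def ray(n,uv):
    m=ctrl.camera_model(n); k=np.array([[m['fx'],0,m['cx']],[0,m['fy'],m['cy']],[0,0,1]])
    x,y=cv2.undistortPoints(np.array([[uv]],float),k,np.array([m['k1'],0,0,0.]))[0,0]
    R=np.array(m['R']); d=R.T@np.array([x,y,1]); return -R.T@np.array(m['t']), d/np.linalg.norm(d)
def plane(n,uv,z):
    c,d=ray(n,uv); return c+d*(z-c[2])/d[2]
def tri(a,b):
    (c1,d1),(c2,d2)=ray('side',a),ray('top',b)
    s=np.linalg.lstsq(np.c_[d1,-d2],c2-c1,rcond=None)[0]
    p,q=c1+s[0]*d1,c2+s[1]*d2; return (p+q)/2,np.linalg.norm(p-q)
def blob(mask,near,r=25):
    n,l,st,c=cv2.connectedComponentsWithStats(mask.astype(np.uint8))
    k=[i for i in range(1,n) if st[i,4]>8 and np.hypot(*(c[i]-near))<r]
    i=max(k,key=lambda i:st[i,4]); ys,xs=np.where(l==i)
    return c[i],st[i,4],cv2.minAreaRect(np.c_[xs,ys].astype(np.float32))
def find(n,im,what,near,r=25):
    h=cv2.cvtColor(im,cv2.COLOR_RGB2HSV).astype(int); H,S,V=h[...,0],h[...,1],h[...,2]
    m={'blue':(H>100)&(H<130)&(S>120)&(V>50),'red':((H<8)|(H>172))&(S>150)&(V>60),'black':V<50}[what]
    return blob(m,near,r)
E
python3 - <<'E'
from h import *
S=cv2.imread('pics/side0.png')[:,:,::-1].copy();T=cv2.imread('pics/top0.png')[:,:,::-1].copy()
P={}
for w,a,b,z in(('blue',(355,274),(317,296),.05),('red',(334,295),(281,285),.05),('black',(306,206),(325,227),.212)):
    A=find('side',S,w,a,12);B=find('top',T,w,b,12)
    print(w,A,B); P[w],e=tri(A[0],B[0]); print(P[w].round(4),e.round(4),plane('top',B[0],z).round(4),plane('side',A[0],z).round(4))
    if w=='black':
        bx=cv2.boxPoints(B[2]); 
        print([plane('top',p,.225).round(4)[:2] for p in bx],[plane('side',p,.212).round(4)[:2] for p in cv2.boxPoints(A[2])])
v=P['red']-P['blue']; print('key dist',np.linalg.norm(v), 'yaw',np.arctan2(-v[0],v[1]))
E
```

```text
blue (array([354.72058824, 273.91176471]), np.int32(68), ((354.7500305175781, 273.7500305175781), (6.363961219787598, 9.899494171142578), 45.0)) (array([316.27848101, 295.05063291]), np.int32(79), ((316.3000183105469, 295.1000061035156), (10.75174331665039, 6.957010269165039), 18.43494987487793))
[0.45   0.019  0.0476] 0.0002 [0.45  0.019 0.05 ] [0.4494 0.0213 0.05  ]
red (array([333.15942029, 294.34782609]), np.int32(69), ((333.2500305175781, 294.2500305175781), (6.363961219787598, 9.899494171142578), 45.0)) (array([280.34666667, 284.17333333]), np.int32(75), ((280.45001220703125, 284.1500244140625), (10.435514450073242, 6.957010269165039), 18.43494987487793))
[0.4744 0.1077 0.0471] 0.0002 [0.4743 0.1074 0.05  ] [0.4735 0.1103 0.05  ]
black (array([305.41089109, 205.86633663]), np.int32(202), ((305.44000244140625, 205.92001342773438), (8.40000057220459, 26.000001907348633), 53.13010025024414)) (array([324.97959184, 227.22959184]), np.int32(196), ((324.8821716308594, 227.2006378173828), (32.27982711791992, 6.094792366027832), 16.389541625976562))
[0.5969 0.0023 0.213 ] 0.0002 [0.5971 0.0024 0.212 ] [0.5973 0.0012 0.212 ]
[array([0.5983, 0.0366]), array([0.6106, 0.0333]), array([ 0.593 , -0.0312]), array([ 0.5807, -0.0279])] [array([0.6193, 0.0303]), array([ 0.5972, -0.0483]), array([ 0.5746, -0.0281]), array([0.5972, 0.0489])]
key dist 0.0919037566092975 yaw -0.2681651925790971
```

```bash
cat >> h.py <<'E'
YAW=-0.268; BX=np.array([np.cos(YAW),np.sin(YAW),0]); BY=np.array([-np.sin(YAW),np.cos(YAW),0])
GRIP=np.array([.597,.0023,.212]); KEY=np.array([.450,.019,.0495])
def target(tilt=0,flip=1):  # tool z down, leaned along -key normal by tilt; tool y = +-BY
    n=np.cos(tilt)*np.array([0,0,1])-np.sin(tilt)*BX; z=-n; y=flip*BY
    return Rot.from_matrix(np.c_[np.cross(y,z),y,z])
def plan(p,R):
    s=ctrl.get_state(); C=Rot.from_rotvec(s['tool_rot'])
    print('t',s['time'],'pos',s['position'].round(4),'F',s['ft_force'].round(2),'w',s['grip_width'])
    print('travel',C.inv().apply(p-s['position']).round(4),'turn',(C.inv()*R).as_rotvec(degrees=True).round(2),'joints',s['joint_positions'].round(2))
E
python3 - <<'E'
from h import *
p=GRIP+BX*.032; p[2]=.30
for f in(1,-1): plan(p,target(0,f))
plan(np.array([.2635,-.5937,.30]),target(0,1))
print(p)
E
```

```text
t 0.1 pos [ 0.2635 -0.5937  0.2356] F [ 1.06 -0.16  0.01] w 0.9984832146442363
travel [ 0.5714 -0.3892 -0.0638] turn [-5.0000e-02 -1.2000e-01 -1.4071e+02] joints [ 1.17  0.32 -0.07  1.45  0.02  1.37 -0.06]
t 0.1 pos [ 0.2635 -0.5937  0.2356] F [ 1.06 -0.16  0.01] w 0.9984832146442363
travel [ 0.5714 -0.3892 -0.0638] turn [-0.09  0.04 39.29] joints [ 1.17  0.32 -0.07  1.45  0.02  1.37 -0.06]
t 0.1 pos [ 0.2635 -0.5937  0.2356] F [ 1.06 -0.16  0.01] w 0.9984832146442363
travel [-0.     -0.0001 -0.0644] turn [-5.0000e-02 -1.2000e-01 -1.4071e+02] joints [ 1.17  0.32 -0.07  1.45  0.02  1.37 -0.06]
[ 0.62785768 -0.00617371  0.3       ]
```

Emit:
step_arm(commands=[{"travel":[0,0,-0.05],"turn":[0,0,8]},{"travel":[0.04,-0.027,-0.064],"turn":[0,0,16]},{"travel":[0.08,-0.054,-0.064],"turn":[0,0,24]},{"travel":[0.12,-0.082,-0.064],"turn":[0,0,32]},{"travel":[0.16,-0.109,-0.064],"turn":[0,0,39.3]}], gripper=0, force=10)

```text
time: 0.6
position: [0.3664, -0.4276, 0.3003]
tool_rot: [-3.112, 0.429, 0.0]
ft_force: [1.2, -0.0, -0.4]
grip_width: 0.631
grip_force: 0.0
```

Run:
```python
from h import *
p=GRIP+BX*.032; p[2]=.30
plan(p,target(0,-1))
```

```text
t 0.6 pos [ 0.3664 -0.4276  0.3003] F [ 1.24 -0.01 -0.39] w 0.6306060840424933
travel [ 1.378e-01 -4.765e-01  4.000e-04] turn [-0.01  0.01 -0.34] joints [ 0.92  0.12 -0.11  1.57  0.01  1.46 -1.04]
```

Emit:
step_arm(commands=[{"travel":[0.012,-0.041,0]},{"travel":[0.024,-0.082,0]},{"travel":[0.037,-0.127,0]},{"travel":[0.05,-0.173,0]},{"travel":[0.063,-0.219,0]}])

```text
$.commands[0]: bad value
```

Emit:
step_arm(commands=[{"travel":[0.013,-0.045,0]},{"travel":[0.026,-0.09,0]},{"travel":[0.039,-0.135,0]},{"travel":[0.052,-0.18,0]},{"travel":[0.063,-0.216,0]}])

```text
$.commands[0]: bad value
```

Run:
```python
from h import *
p=GRIP+BX*.032; p[2]=.222
plan(p,target(0,-1))
```

```text
t 0.6 pos [ 0.3664 -0.4276  0.3003] F [ 1.24 -0.01 -0.39] w 0.6306060840424933
travel [ 0.1378 -0.4765  0.0784] turn [-0.01  0.01 -0.34] joints [ 0.92  0.12 -0.11  1.57  0.01  1.46 -1.04]
```

Both moves were refused because each row needs a turn as well as a travel.

Emit:
step_arm(commands=[{"travel":[0.012,-0.041,0],"turn":[0,0,0]},{"travel":[0.024,-0.082,0],"turn":[0,0,0]},{"travel":[0.037,-0.127,0],"turn":[0,0,0]},{"travel":[0.05,-0.173,0],"turn":[0,0,0]},{"travel":[0.063,-0.219,0],"turn":[0,0,0]}])

```text
time: 1.1
position: [0.4849, -0.2333, 0.3003]
tool_rot: [3.113, -0.42, -0.0]
ft_force: [0.6, -0.5, -0.6]
grip_width: 0.171
grip_force: 0.0
```

Emit:
step_arm(commands=[{"travel":[0.013,-0.045,0],"turn":[0,0,0]},{"travel":[0.026,-0.09,0],"turn":[0,0,0]},{"travel":[0.039,-0.135,0],"turn":[0,0,0]},{"travel":[0.052,-0.18,0],"turn":[0,0,0]},{"travel":[0.063,-0.216,0],"turn":[0,0,0]}])

```text
time: 1.6
position: [0.6031, -0.0403, 0.3001]
tool_rot: [-3.113, 0.416, 0.001]
ft_force: [0.5, 0.5, -0.1]
grip_width: 0.004
grip_force: 0.0
```

Run:
```python
from h import *
p=GRIP+BX*.032; p[2]=.222
plan(p,target(0,-1))
```

```text
t 1.6 pos [ 0.6031 -0.0403  0.3001] F [ 0.5   0.51 -0.08] w 0.004001261968660537
travel [ 0.0149 -0.0394  0.0782] turn [-0.05  0.04  0.12] joints [ 0.42  0.23 -0.47  1.46  0.11  1.48 -1.89]
```

Emit:
step_arm(commands=[{"travel":[0.012,-0.03,0],"turn":[0,0,0]},{"travel":[0.012,-0.03,0],"turn":[0,0,0]},{"travel":[0.012,-0.03,0],"turn":[0,0,0]}])

```text
time: 1.9
position: [0.6218, -0.0171, 0.2997]
tool_rot: [3.114, -0.417, -0.003]
ft_force: [-0.0, -0.1, -0.3]
grip_width: 0.001
grip_force: 0.0
```

Run:
```python
from h import *
p=GRIP+BX*.032; p[2]=.222
plan(p,target(0,-1))
im=ctrl.get_image('side'); cv2.imwrite('pics/side1.png',cv2.resize(im[120:300,220:430,::-1],None,fx=3,fy=3))
```

```text
t 1.9 pos [ 0.6218 -0.0171  0.2997] F [-0.03 -0.06 -0.29] w 0.000782628586074337
travel [ 0.0031 -0.0122  0.0777] turn [0.03 0.09 0.09] joints [ 0.37  0.28 -0.48  1.41  0.13  1.49 -1.94]
```

View pics/side1.png

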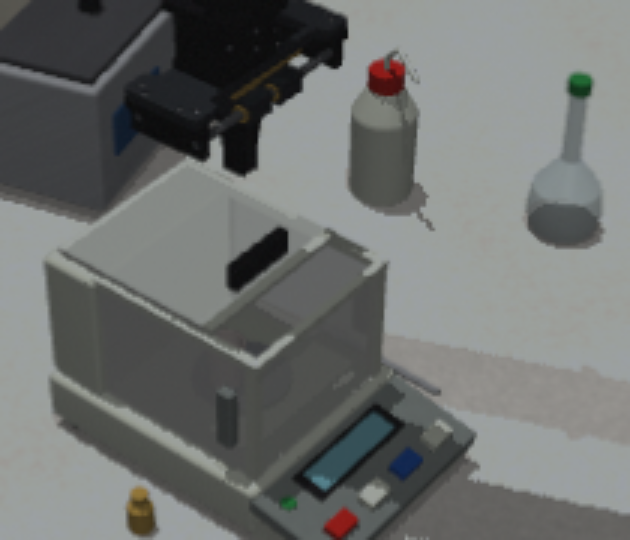

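The picture shows the closed fingers above the glass, behind the grip bar (crop about (240,150), grip about (258,258)), with nothing in the way. Next I go down behind it.

Emit:
step_arm(commands=[{"travel":[0.003,-0.012,0.02],"turn":[0,0,0]},{"travel":[0.003,-0.012,0.04],"turn":[0,0,0]},{"travel":[0.003,-0.012,0.06],"turn":[0,0,0]},{"travel":[0.003,-0.012,0.072],"turn":[0,0,0]},{"travel":[0.003,-0.012,0.077],"turn":[0,0,0]}])

```text
time: 2.45
position: [0.6271, -0.0087, 0.2222]
tool_rot: [3.112, -0.423, -0.003]
ft_force: [0.3, 0.3, -0.5]
grip_width: 0.007
grip_force: 0.0
```

Emit:
step_arm(commands=[{"travel":[0,0,0],"turn":[0,0,0]},{"travel":[-0.004,0,0],"turn":[0,0,0]},{"travel":[-0.008,0,0],"turn":[0,0,0]}])

```text
time: 2.75
position: [0.6206, -0.0047, 0.2246]
tool_rot: [-3.113, 0.42, -0.003]
ft_force: [-0.3, 0.6, -0.2]
grip_width: 0.005
grip_force: 0.0
```

Run:
```python
from h import *
p=GRIP+BX*.0155; p[2]=.222
plan(p,target(0,-1))
```

```text
t 2.75 pos [ 0.6206 -0.0047  0.2246] F [-0.31  0.59 -0.16] w 0.004912911387407553
travel [-0.0091 -0.0006  0.0026] turn [-0.02 -0.09 -0.01] joints [ 0.36  0.3  -0.49  1.53  0.14  1.34 -1.98]
```

Emit:
step_arm(commands=[{"travel":[-0.003,0,0.002],"turn":[0,0,0]},{"travel":[-0.006,0,0.002],"turn":[0,0,0]},{"travel":[-0.009,0,0.002],"turn":[0,0,0]},{"travel":[-0.012,0,0.002],"turn":[0,0,0]},{"travel":[-0.015,0,0.002],"turn":[0,0,0]}])

```text
time: 3.25
position: [0.606, -0.0008, 0.2218]
tool_rot: [-3.113, 0.42, -0.001]
ft_force: [1.4, -0.7, 0.5]
grip_width: 0.005
grip_force: 0.7
```

Emit:
step_arm(commands=[{"travel":[-0.003,0,0],"turn":[0,0,0]},{"travel":[-0.006,0,0],"turn":[0,0,0]},{"travel":[-0.009,0,0],"turn":[0,0,0]},{"travel":[-0.012,0,0],"turn":[0,0,0]},{"travel":[-0.015,0,0],"turn":[0,0,0]}])

```text
time: 3.75
position: [0.5913, 0.0032, 0.2217]
tool_rot: [3.113, -0.42, 0.0]
ft_force: [1.0, 0.0, 0.2]
grip_width: 0.004
grip_force: 0.7
```

Emit:
step_arm(commands=[{"travel":[-0.003,0,0],"turn":[0,0,0]},{"travel":[-0.006,0,0],"turn":[0,0,0]},{"travel":[-0.009,0,0],"turn":[0,0,0]},{"travel":[-0.012,0,0],"turn":[0,0,0]}])

```text
time: 4.15
position: [0.5796, 0.0064, 0.2215]
tool_rot: [3.113, -0.42, 0.0]
ft_force: [1.0, 0.1, 1.8]
grip_width: 0.004
grip_force: 0.7
```

Run:
```python
from h import *
p=GRIP+BX*(.0155-.051); p[2]=.222
plan(p,target(0,-1))
im=ctrl.get_image('side'); cv2.imwrite('pics/side2.png',cv2.resize(im[120:300,220:430,::-1],None,fx=3,fy=3))
```

```text
t 4.15 pos [0.5796 0.0064 0.2215] F [1.03 0.11 1.82] w 0.0038038156970437846
travel [-0.0176 -0.0007 -0.0005] turn [ 0. -0. -0.] joints [ 0.38  0.21 -0.5   1.64  0.11  1.32 -1.98]
```

View pics/side2.png

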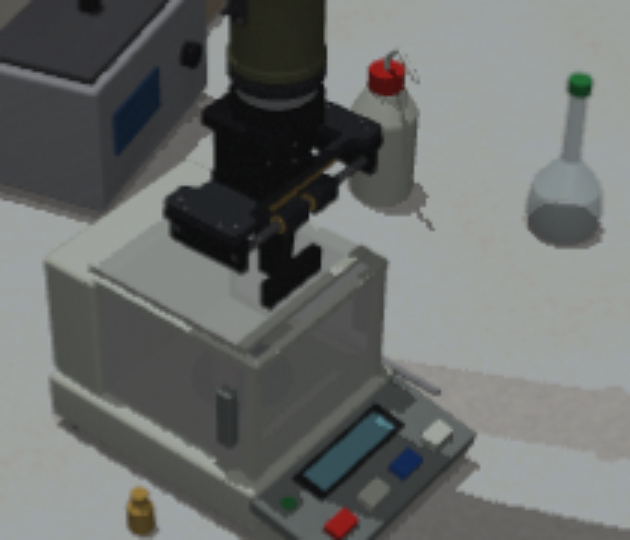

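The door is moving with the fingers: the grip is now at crop (292,275), about 15–20 mm short of shut. I keep pushing, slower.

Emit:
step_arm(commands=[{"travel":[-0.0025,0,0],"turn":[0,0,0]},{"travel":[-0.005,0,0],"turn":[0,0,0]},{"travel":[-0.0075,0,0],"turn":[0,0,0]},{"travel":[-0.01,0,0],"turn":[0,0,0]}])

```text
time: 4.6
position: [0.57, 0.009, 0.2214]
tool_rot: [3.113, -0.42, -0.0]
ft_force: [0.8, -0.6, 0.5]
grip_width: 0.002
grip_force: 0.6
```

Emit:
step_arm(commands=[{"travel":[-0.001,0,0],"turn":[0,0,0]},{"travel":[-0.002,0,0],"turn":[0,0,0]},{"travel":[-0.003,0,0],"turn":[0,0,0]}])

```text
time: 4.9
position: [0.5672, 0.0097, 0.2214]
tool_rot: [3.113, -0.42, -0.0]
ft_force: [0.6, -0.7, -1.2]
grip_width: 0.005
grip_force: 0.6
```

Emit:
step_arm(commands=[{"travel":[-0.001,0,0],"turn":[0,0,0]},{"travel":[-0.002,0,0],"turn":[0,0,0]}])

```text
time: 5.1
position: [0.5671, 0.0097, 0.2215]
tool_rot: [-3.113, 0.421, -0.007]
ft_force: [9.4, -0.6, -4.4]
grip_width: 0.005
grip_force: 4.3
```

Force rose to 9.4 N with no further motion, so the door is at its stop. I back off, rise and check.

Emit:
step_arm(commands=[{"travel":[0.005,0,0],"turn":[0,0,0]},{"travel":[0.015,0,0],"turn":[0,0,0]},{"travel":[0.02,0,0],"turn":[0,0,0]},{"travel":[0.02,0,-0.03],"turn":[0,0,0]},{"travel":[0.02,0,-0.07],"turn":[0,0,0]}])

```text
time: 5.6
position: [0.5834, 0.0046, 0.2897]
tool_rot: [3.113, -0.42, -0.01]
ft_force: [1.1, 0.6, 0.5]
grip_width: 0.005
grip_force: 0.0
```

Emit:
step_arm(commands=[{"travel":[0.03,0,-0.02],"turn":[0,0,0]},{"travel":[0.05,0,-0.02],"turn":[0,0,0]},{"travel":[0.05,0,-0.02],"turn":[0,0,0]}])

```text
time: 5.9
position: [0.6348, -0.0098, 0.3111]
tool_rot: [-3.113, 0.423, 0.0]
ft_force: [-0.1, -0.4, -0.6]
grip_width: 0.006
grip_force: 0.0
```

Run:
```python
from h import *
im=ctrl.get_image('side'); cv2.imwrite('pics/side3.png',cv2.resize(im[120:300,220:430,::-1],None,fx=3,fy=3))
A=find('side',im,'blue',(355,274),12); print(A, plane('side',A[0],.0495))
KT=KEY-BX*0; n=-target(.21,-1).as_matrix()[:,2]
p=KEY+n*(.014+.10); print('target',p); plan(p,target(.21,-1))
```

```text
(array([354.66176471, 274.08823529]), np.int32(68), ((354.7500305175781, 273.7500305175781), (6.363960266113281, 9.899495124816895), 45.0)) [0.44948953 0.02153559 0.0495    ]
target [0.4270839  0.0252929  0.16099552]
t 5.95 pos [ 0.6333 -0.0088  0.3105] F [-0.46 -0.4  -0.2 ] w 0.004772087965111745
travel [-0.2075  0.0219  0.15  ] turn [-0.   12.16 -0.06] joints [ 0.35  0.3  -0.49  1.36  0.14  1.51 -1.97]
```

View pics/side3.png

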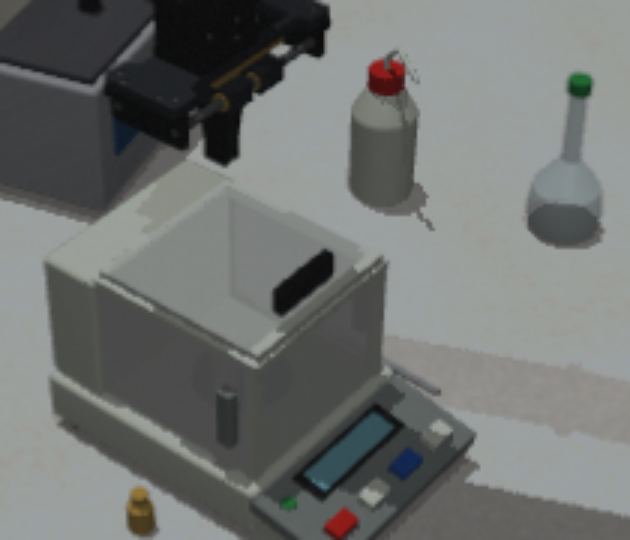

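The door is fully shut: the glass meets the front rim, with the grip at crop (303,282). The blue key is still at crop (405,463). Next I move over to it.

Emit:
step_arm(commands=[{"travel":[-0.04,0.005,0],"turn":[0,0,0]},{"travel":[-0.08,0.009,0],"turn":[0,0,0]},{"travel":[-0.12,0.013,0],"turn":[0,0,0]},{"travel":[-0.16,0.017,0],"turn":[0,0,0]},{"travel":[-0.2,0.022,0.02],"turn":[0,4,0]}])

```text
time: 6.45
position: [0.4341, 0.0241, 0.2923]
tool_rot: [3.104, -0.419, 0.113]
ft_force: [-0.6, 0.8, 1.5]
grip_width: 0.006
grip_force: 0.0
```

Emit:
step_arm(commands=[{"travel":[0,0,0.03],"turn":[0,4,0]},{"travel":[0,0,0.06],"turn":[0,8,0]},{"travel":[0,0,0.09],"turn":[0,8,0]},{"travel":[0,0,0.09],"turn":[0,8,0]}])

```text
time: 6.85
position: [0.4358, 0.0218, 0.1969]
tool_rot: [3.069, -0.413, 0.308]
ft_force: [0.3, 0.4, 0.5]
grip_width: 0.006
grip_force: 0.0
```

Run:
```python
from h import *
n=-target(.21,-1).as_matrix()[:,2]
p=KEY+n*(.014+.03); print('target',p); plan(p,target(.21,-1))
```

```text
target [0.44115519 0.02142884 0.09253336]
t 6.85 pos [0.4358 0.0218 0.1969] F [0.28 0.37 0.47] w 0.006300217365402725
travel [-0.0156 -0.0014  0.1033] turn [0.16 0.56 0.05] joints [ 0.41 -0.27 -0.5   2.12 -0.06  1.07 -1.9 ]
```

Emit:
step_arm(commands=[{"travel":[-0.003,0,0.02],"turn":[0,0,0]},{"travel":[-0.006,0,0.04],"turn":[0,0,0]},{"travel":[-0.009,-0.001,0.06],"turn":[0,0,0]},{"travel":[-0.009,-0.001,0.06],"turn":[0,0,0]}])

```text
time: 7.25
position: [0.4426, 0.0219, 0.14]
tool_rot: [3.069, -0.414, 0.316]
ft_force: [0.0, 0.6, -0.5]
grip_width: 0.003
grip_force: 0.0
```

Run:
```python
from h import *
n=-target(.21,-1).as_matrix()[:,2]
p=KEY+n*(.014+.012); print('target',p); plan(p,target(.21,-1))
```

```text
target [0.44477352 0.02043522 0.0749288 ]
t 7.25 pos [0.4426 0.0219 0.14  ] F [ 0.03  0.57 -0.51] w 0.0032157665300359232
travel [-0.0109  0.0008  0.0642] turn [0.05 0.26 0.01] joints [ 0.41 -0.2  -0.53  2.19 -0.03  0.93 -1.95]
```

Emit:
step_arm(commands=[{"travel":[-0.004,0,0.02],"turn":[0,0,0]},{"travel":[-0.008,0.001,0.04],"turn":[0,0,0]},{"travel":[-0.011,0.001,0.055],"turn":[0,0,0]},{"travel":[-0.011,0.001,0.064],"turn":[0,0,0]},{"travel":[-0.011,0.001,0.064],"turn":[0,0,0]}])

```text
time: 7.75
position: [0.4466, 0.0201, 0.0767]
tool_rot: [3.069, -0.414, 0.322]
ft_force: [-0.3, 0.1, 0.2]
grip_width: 0.008
grip_force: 0.0
```

Run:
```python
from h import *
plan(KEY-target(.21,-1).as_matrix()[:,2]*.014,target(.21,-1))
im=ctrl.get_image('side'); cv2.imwrite('pics/side4.png',cv2.resize(im[190:320,280:430,::-1],None,fx=4,fy=4))
```

```text
t 7.75 pos [0.4466 0.0201 0.0767] F [-0.3   0.13  0.16] w 0.00787250024200987
travel [-0.0021  0.0001  0.0133] turn [ 0.    0.06 -0.02] joints [ 0.42 -0.09 -0.57  2.25  0.05  0.77 -2.02]
```

View pics/side4.png

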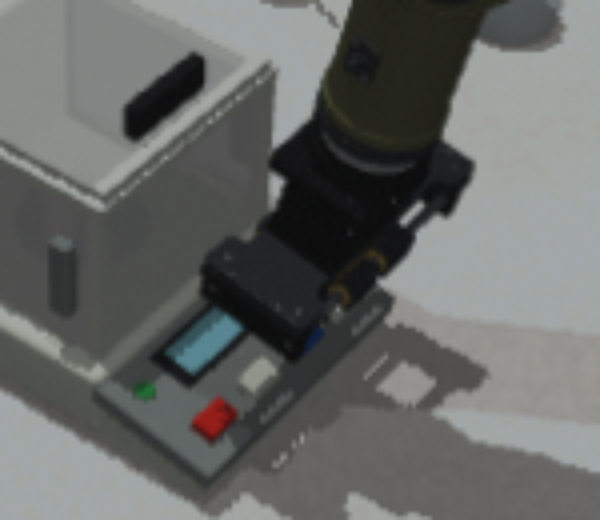

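The hand is over the blue key, whose edge shows at crop (312,340), and the white key beside it is clear. Now a gentle press along the tool axis, a little at a time.

Emit:
step_arm(commands=[{"travel":[-0.002,0,0.003],"turn":[0,0,0]},{"travel":[-0.002,0,0.006],"turn":[0,0,0]},{"travel":[-0.002,0,0.009],"turn":[0,0,0]},{"travel":[-0.002,0,0.011],"turn":[0,0,0]},{"travel":[-0.002,0,0.011],"turn":[0,0,0]}])

```text
time: 8.3
position: [0.4464, 0.02, 0.0648]
tool_rot: [3.069, -0.414, 0.322]
ft_force: [0.2, -0.3, 0.3]
grip_width: 0.006
grip_force: 0.0
```

Emit:
step_arm(commands=[{"travel":[0,0,0.001],"turn":[0,0,0]},{"travel":[0,0,0.002],"turn":[0,0,0]},{"travel":[0,0,0.003],"turn":[0,0,0]},{"travel":[0,0,0.003],"turn":[0,0,0]}])

```text
time: 8.7
position: [0.4473, 0.0199, 0.0622]
tool_rot: [3.069, -0.414, 0.323]
ft_force: [-1.4, -0.1, 2.3]
grip_width: 0.006
grip_force: 0.8
```

Run:
```python
from h import *
plan(KEY-target(.21,-1).as_matrix()[:,2]*.014,target(.21,-1))
```

```text
t 8.7 pos [0.4473 0.0199 0.0622] F [-1.4  -0.06  2.32] w 0.005662222401817915
travel [ 0.0001  0.0002 -0.0009] turn [ 0.    0.02 -0.  ] joints [ 0.42 -0.06 -0.57  2.27  0.08  0.74 -2.05]
```

Emit:
step_arm(commands=[{"travel":[0,0,0.001],"turn":[0,0,0]},{"travel":[0,0,0.002],"turn":[0,0,0]},{"travel":[0,0,0.002],"turn":[0,0,0]}])

```text
time: 9.0
position: [0.4477, 0.0198, 0.0603]
tool_rot: [3.069, -0.414, 0.323]
ft_force: [-1.2, 0.2, 2.6]
grip_width: 0.004
grip_force: 1.2
```

Emit:
step_arm(commands=[{"travel":[0,0,0.001],"turn":[0,0,0]},{"travel":[0,0,0.002],"turn":[0,0,0]},{"travel":[0,0,0.002],"turn":[0,0,0]}])

```text
time: 9.3
position: [0.4481, 0.0197, 0.0583]
tool_rot: [3.069, -0.414, 0.323]
ft_force: [-1.3, 0.9, 2.6]
grip_width: 0.006
grip_force: 1.6
```

Emit:
step_arm(commands=[{"travel":[0,0,0.001],"turn":[0,0,0]},{"travel":[0,0,0.0015],"turn":[0,0,0]},{"travel":[0,0,0.0015],"turn":[0,0,0]}])

```text
time: 9.6
position: [0.4483, 0.0197, 0.0577]
tool_rot: [3.068, -0.414, 0.322]
ft_force: [-8.1, -0.4, 13.5]
grip_width: 0.006
grip_force: 7.8
```

The key is at its stop, so I release it and retreat.

Emit:
step_arm(commands=[{"travel":[0,0,-0.004],"turn":[0,0,0]},{"travel":[0,0,-0.01],"turn":[0,0,0]},{"travel":[0,0,-0.03],"turn":[0,0,0]},{"travel":[0.005,0,-0.06],"turn":[0,0,0]},{"travel":[0.012,0,-0.095],"turn":[0,0,0]}])

```text
time: 10.1
position: [0.4389, 0.0218, 0.152]
tool_rot: [3.07, -0.413, 0.318]
ft_force: [1.7, -0.3, 0.1]
grip_width: 0.005
grip_force: 0.0
```

Emit:
step_arm(commands=[{"travel":[0.01,0,-0.04],"turn":[0,-4,0]},{"travel":[0.02,0,-0.08],"turn":[0,-8,0]},{"travel":[0.03,0,-0.12],"turn":[0,-12,0]},{"travel":[0.035,0,-0.15],"turn":[0,-12,0]},{"travel":[0.035,0,-0.15],"turn":[0,-12,0]}])

```text
time: 10.6
position: [0.4458, 0.021, 0.3104]
tool_rot: [-3.112, 0.42, -0.011]
ft_force: [0.4, 0.6, -0.7]
grip_width: 0.006
grip_force: 0.0
```

Emit:
step_arm(commands=[{"travel":[0,0.04,0],"turn":[0,0,0]},{"travel":[0,0.085,0],"turn":[0,0,0]},{"travel":[0,0.13,0],"turn":[0,0,0]},{"travel":[0,0.16,0],"turn":[0,0,0]},{"travel":[0,0.16,0],"turn":[0,0,0]}])

```text
time: 11.1
position: [0.3988, -0.1376, 0.3049]
tool_rot: [3.111, -0.432, -0.003]
ft_force: [-1.1, 0.5, 0.1]
grip_width: 0.002
grip_force: 0.0
```

Run:
```python
from h import *
a=ctrl.get_image('side');b=ctrl.get_image('top')
cv2.imwrite('pics/side5.png',cv2.resize(a[120:320,220:430,::-1],None,fx=3,fy=3)); cv2.imwrite('pics/top5.png',b[:,:,::-1])
A=find('side',a,'blue',(355,274),12);print(A)
G=find('side',a,'black',(320,213),15);print(G, (plane('side',G[0],.212)-KEY)@BX, ctrl.get_state()['ft_force'])
```

```text
(array([354.79104478, 273.91044776]), np.int32(67), ((354.7500305175781, 273.7500305175781), (6.363960266113281, 9.899494171142578), 45.0))
(array([320.66502463, 213.72906404]), np.int32(203), ((320.9390563964844, 213.54879760742188), (8.277209281921387, 26.081018447875977), 51.34019470214844)) 0.09824843562614295 [ 0.35980544  1.07688308 -0.13575118]
```

View pics/side5.png

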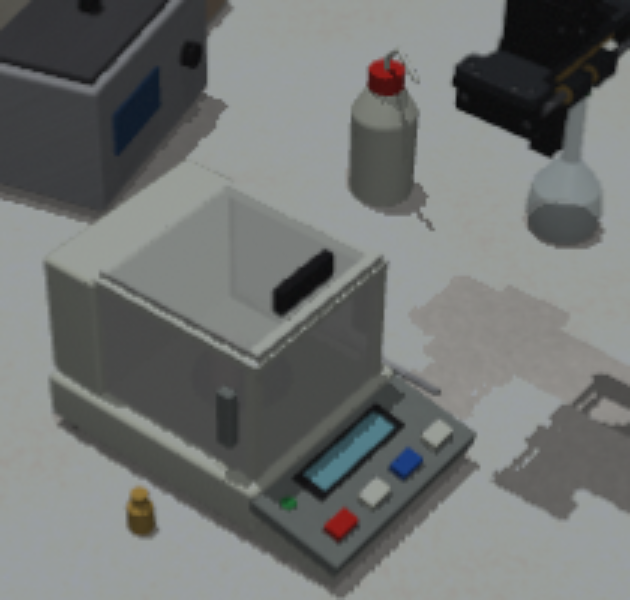

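View pics/top5.png

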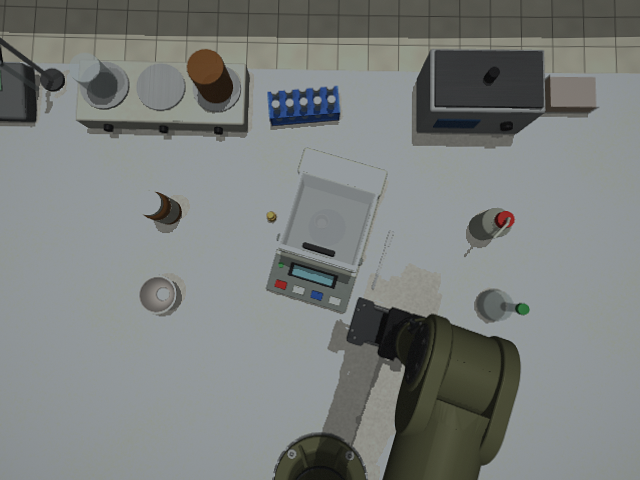

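The door is shut (grip at side pixel (321,214)), the blue key is back up at (355,274), and every other object is where it started. The hand is clear, so I hand in.

```bash
python3 -c "
from bench import ctrl
print(ctrl.close_job())"
```

```text
the job is handed in; nothing more can be done
None
```

The top door is fully shut, the blue tare key was pressed to its stop (about 16 N) and sprang back, nothing else appears to have moved, and I handed the job in at about 11 s with the hand clear.

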